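# Put misfiled specimen containers back with their own kind

## Task

Four specimen containers (round tin, square carton, oblong slide box, tall slim tube) stand in each other's trays: put each one, upright and let go, into the near bay of the tray whose far bay holds another of its kind. The single-bay spare tray is for parking one on the way; a container may never be put down on the bare table or tipped over. Leave the glass pot undisturbed.

Things in the scene. Friction and masses are not known exactly. Their poses are not given: they have to be found in the camera images.
- tin: Loose round metal tin, 56 diameter x 60 high, bare metal, 0.1 to 0.2 kg. Origin: centre of its underside; z up when upright. It stands in a near bay at the start. Sizes in mm.
- carton: Loose square brown cardboard carton, rigid, 50 x 50 x 60 high, 0.07 to 0.14 kg. Origin: centre of its underside; x and y along its sides, z up; at the start its x is within 0.3 rad of world x. Sizes in mm.
- slidebox: Loose oblong dark-wood slide box, 54 long (its x) x 28 wide (its y) x 60 high, 0.11 to 0.23 kg. Origin: centre of its underside; z up; at the start its x is within 0.3 rad of world x. Sizes in mm.
- tube: Loose tall slim round specimen tube, white with a black cap, 38 diameter x 84 high, 0.05 to 0.1 kg. Origin: centre of its underside; z up when upright. Sizes in mm.
- tray_tin: Fixed low grey steel tray, two 74 x 74 mm bays in line along its x, outer 160 x 82, walls 4 thick, rim 22 high, floor 5 thick. Origin: at table height under the centre of the NEAR bay (robot side), which is to be filled; x points away from the robot (within 0.12 rad of world x). The far bay, centred at x = +78, always holds another such round tin (top at z 65), fixed.
- tray_carton: Fixed low grey steel tray, two 74 x 74 mm bays in line along its x, outer 160 x 82, walls 4 thick, rim 22 high, floor 5 thick. Origin: at table height under the centre of the NEAR bay (robot side), which is to be filled; x points away from the robot (within 0.12 rad of world x). The far bay, centred at x = +78, always holds another such square carton (top at z 65), fixed.
- tray_slidebox: Fixed low grey steel tray, two 74 x 74 mm bays in line along its x, outer 160 x 82, walls 4 thick, rim 22 high, floor 5 thick. Origin: at table height under the centre of the NEAR bay (robot side), which is to be filled; x points away from the robot (within 0.12 rad of world x). The far bay, centred at x = +78, always holds another such oblong slide box (top at z 65), fixed.
- tray_tube: Fixed low grey steel tray, two 74 x 74 mm bays in line along its x, outer 160 x 82, walls 4 thick, rim 22 high, floor 5 thick. Origin: at table height under the centre of the NEAR bay (robot side), which is to be filled; x points away from the robot (within 0.12 rad of world x). The far bay, centred at x = +78, always holds another such slim tube (top at z 89), fixed.
- tray_spare: The spare tray: fixed low grey steel tray of one 74 x 74 mm bay only, empty at the start; outer 82 x 82, walls 4 thick, rim 22 high, floor 5 thick. Origin: at table height under the centre of the bay; x points away from the robot (within 0.12 rad of world x), z up.
- pot: Bystander: small round amber glass pot with a black screw lid, loose, 52 diameter x 64 high, standing on the table near the trays on their robot side. Origin: centre of its underside, z up. Leave it alone. Sizes in mm.
There are look-alikes about, which are no part of the job. There is more than one size of the tin; the job needs the larger. What is shaped like the carton but blue is not meant.

How it is judged:
On the way:
1. one of the containers has been parked, upright, in the spare tray (((x of tin in the frame of tray_spare between -0.022 and 0.022 m and y of tin in the frame of tray_spare between -0.022 and 0.022 m and z of tin in the frame of tray_spare between 0.001 and 0.011 m and angle between tin's own z axis and vertical below 0.1 rad and linear speed of tin below 0.02 m/s) or (x of carton in the frame of tray_spare between -0.022 and 0.022 m and y of carton in the frame of tray_spare between -0.022 and 0.022 m and z of carton in the frame of tray_spare between 0.001 and 0.011 m and angle between carton's own z axis and vertical below 0.1 rad and linear speed of carton below 0.02 m/s) or (x of slidebox in the frame of tray_spare between -0.022 and 0.022 m and y of slidebox in the frame of tray_spare between -0.022 and 0.022 m and z of slidebox in the frame of tray_spare between 0.001 and 0.011 m and angle between slidebox's own z axis and vertical below 0.1 rad and linear speed of slidebox below 0.02 m/s) or (x of tube in the frame of tray_spare between -0.022 and 0.022 m and y of tube in the frame of tray_spare between -0.022 and 0.022 m and z of tube in the frame of tray_spare between 0.001 and 0.011 m and angle between tube's own z axis and vertical below 0.1 rad and linear speed of tube below 0.02 m/s))), for 0.2 s.
At the end, for the whole second after the job is handed in: Each of the four containers stands in the near bay of its own kind's tray: its centre within 22 mm (along the tray's x and y) of the bay's centre, its underside on the bay's floor (1 to 11 mm above the table), upright within 0.1 rad, at rest (below 0.02 m/s). The spare tray is therefore empty (x of tin in the frame of tray_tin between -0.022 and 0.022 m and y of tin in the frame of tray_tin between -0.022 and 0.022 m and z of tin in the frame of tray_tin between 0.001 and 0.011 m and angle between each of tin, carton, slidebox, tube's own z axis and vertical below 0.1 rad and linear speed of each of tin, carton, slidebox, tube below 0.02 m/s and x of carton in the frame of tray_carton between -0.022 and 0.022 m and y of carton in the frame of tray_carton between -0.022 and 0.022 m and z of carton in the frame of tray_carton between 0.001 and 0.011 m and x of slidebox in the frame of tray_slidebox between -0.022 and 0.022 m and y of slidebox in the frame of tray_slidebox between -0.022 and 0.022 m and z of slidebox in the frame of tray_slidebox between 0.001 and 0.011 m and x of tube in the frame of tray_tube between -0.022 and 0.022 m and y of tube in the frame of tray_tube between -0.022 and 0.022 m and z of tube in the frame of tray_tube between 0.001 and 0.011 m); the robot touches nothing.
It fails at once if a container is put down on the bare table (height (world z) of any of tin, carton, slidebox, tube below 0.0025 m).
It fails at once if a container is tipped over (angle between any of tin, carton, slidebox, tube's own z axis and vertical above 1 rad).
It fails at once if the glass pot is shifted by more than 20 mm or tilted by more than 0.3 rad (distance of pot from where it was at the start of the episode above 0.02 m or angle between pot's own z axis and vertical above 0.3 rad).
It also fails if it takes over 144 s, if anything falls off the work surface, if the arm or the gripper's body presses on something with over 40 N, if the wrist force passes 120 N, or if a joint passes its speed limit or range.

## Robot

A 6-joint arm with a two-finger parallel gripper is mounted at the origin on the work surface. World frame = base frame: x ahead of the robot, y to its left, z up, the work surface at z = 0. Lengths are in m, angles in rad, forces in N, time in s.
With the tool pointing down it reaches from about 0.35 to 0.85 m from the base axis. Payload 8.1 kg.
Tool frame: the origin (TCP) lies at the very end of the fingers, on their centre line; the grasp point (between the pads) lies 19 mm behind it; z points along the fingers, y is the line along which they close (so a half turn about z gives the same grasp; the last joint's range is limited). The gripper opens to 93 mm and grips with 3 to 60 N. Pads are 15 mm wide; open, the fingers measure 128 mm over their backs; the gripper's body (75 mm by 188 mm) begins 65 mm behind the grasp point.
Start: joints at [1.202, 0.13, 1.488, -0, 1.523, -0.085], TCP at [0.168, 0.576, 0.219] pointing down, gripper open.
Joint ranges: [-2.96, 2.96], [-0.89, 2.26], [0.02, 2.5], [-1.34, 4.48], [0, 2.73], [-2.66, 2.66]. Speed limits (rad/s): [2.39, 2.39, 2.79, 3.14, 3.14, 3.14].

## Interface

Orientations are given as a rotation vector (axis times angle).
In Python, from plant import monitor, eyes, ticket gives the robot as it stands.
- The arm moves only by the tool arm_command, never from a script. Its argument "deltas" is a list that holds one entry, the list of rows, each a list of 6 numbers: the shift along the world's x, y, z in cm, then the turn, a rotation vector about the world's x, y, z in degrees. In form: [[[tx, ty, tz, rx, ry, rz], ...]]. A call has 1 to 12 rows; each row shifts and turns the commanded pose from where the row before left it; what a row does not reach is not made up. A row lasts 1/12 s, in which the tool goes at most 41.7 mm and 7.16 degrees, less where a joint would pass 70% of its speed; a pose out of reach is approached as far as the arm can. A call is refused whole if a number of a shift passes 4.17 or a number of a turn 7.16, either way. A call with a gripper value outside its range is refused whole. "gripper" is the opening, from -1 (shut) to 1 (fully open), set as the call begins (left out, the last holds). The fingers move at their own pace and stop on an object; "squeeze" is the grip in N (left out, the last holds). Time passes only in rows, so rows that do not move let the fingers close. It gives the time, the measured TCP pose, the force, the opening and the grip force at its end, in the units of the state.
- monitor.read_state(): the state, without advancing time (a new reading comes with each control period).
- eyes.read_camera(name): name is "side" or "top" or "wrist"; returns the picture (384x512x3 uint8, blue, green, red); there is no depth.
- eyes.camera_model(name): a dict with "fx", "fy", "cx", "cy" (pixels), "rvec" (rotation vector, rad) and "tvec" (3), from world to camera coordinates, as OpenCV has them. Camera axes: x right, y down, z forward; pixel columns grow to the right and rows downward; lengths in m; the calibration is good to about 2 mm. A picture is of the moment at which its call begins: read the wrist's pose just before it. camera_model takes no time and is no camera call; for the wrist camera it gives the pose at the moment of the call.
- ticket.close_job(): hands the job in; it is judged then, once.
The state is a dict: "t": time; "q": joint angles; "dq": joint speeds; "joint_torque": joint torques, N m; "tool_pos": TCP position; "orientation": TCP orientation; "force": force on the tool from outside, world axes, zero at the start; "wrist_torque": the same for the moment, N m; "opening": finger opening in m; "gripper_force": force on a finger pad.
Only numpy, scipy, OpenCV 4.12 (cv2) and the standard library are available. Lean on these libraries where they do the work, as an engineer would, in place of code of your own. Each camera call takes 0.05 s, during which the arm holds its last target. There are 200 camera calls.

## Working session

There is one attempt and no reset: what is moved stays moved. The work goes in short steps, Python scripts to look and compute and a tool call to move; the robot and the scene stay as the last step left them, time stands still between calls to the robot, and variables do not carry over. Pictures are saved under pics/ and viewed, at most 14 in all, crops included, and the job is handed in when it is done.

Besides the shell and the picture viewer there is one more tool, called after "Request:" as a command line: name --argument value ..., lists and objects as JSON in quotes. arm_command: Moves the arm, as the interface text tells. Its arguments: {"type":"object","properties":{"deltas":{"type":"array"},"gripper":{"type":"number"},"squeeze":{"type":"number"}},"required":["deltas"]}

```bash
ls; mkdir -p pics
cat > h.py <<'E'
import numpy as np, cv2
from plant import monitor, eyes, ticket
def ray(m,u,v):
    R=cv2.Rodrigues(np.array(m["rvec"],float))[0]; t=np.array(m["tvec"],float).ravel()
    d=R.T@np.array([(u-m["cx"])/m["fx"],(v-m["cy"])/m["fy"],1.]); return -R.T@t, d
def onz(m,u,v,z):
    o,d=ray(m,u,v); return (o+d*(z-o[2])/d[2])
def proj(m,p):
    K=np.array([[m["fx"],0,m["cx"]],[0,m["fy"],m["cy"]],[0,0,1.]])
    return cv2.projectPoints(np.array([p],float),np.array(m["rvec"],float),np.array(m["tvec"],float),K,None)[0].ravel()
E
python3 - <<'E'
from h import *
s=monitor.read_state();print(s)
for n in("top","side","wrist"):
    m=eyes.camera_model(n); im=eyes.read_camera(n); print(n,m, onz(m,256,192,0)); cv2.imwrite(f"pics/{n}0.png",im)
    if n!="wrist": cv2.imwrite(f"pics/{n}0b.png",cv2.resize(im,(800,600),interpolation=cv2.INTER_CUBIC))
E
```

```text
pics
{'t': 0.0, 'q': array([ 1.20161036e+00,  1.31155972e-01,  1.48925164e+00, -1.48099384e-05,
        1.52298765e+00, -8.53864572e-02]), 'dq': array([ 1.06982149e-03,  1.95406587e-03,  1.66126812e-03, -1.56740804e-03,
        8.85130155e-04, -3.89669839e-05]), 'joint_torque': array([-1.47884188e-03, -5.59816790e+01, -4.91767251e+01,  7.65274954e-02,
        3.48521210e-02, -1.01416615e-04]), 'tool_pos': array([0.16777822, 0.57548653, 0.21760572]), 'orientation': array([-4.44239992e-01, -3.10962797e+00,  2.76360824e-03]), 'force': array([ 0.15201   , -0.02042771, -0.95846943]), 'wrist_torque': array([-0.0352766 ,  0.01271404, -0.00189604]), 'gripper_force': 0.0, 'opening': 0.09279730430787475}
top {'fx': 465.2223476101922, 'fy': 465.2223476101922, 'cx': 254.1942626565659, 'cy': 187.06695037937655, 'rvec': array([ 2.20106461, -1.98908315,  0.22665637]), 'tvec': array([-0.02898441,  0.50321433,  1.24329364])} [ 5.02446967e-01  1.64737358e-02 -2.22044605e-16]
side {'fx': 372.7133258775511, 'fy': 372.7133258775511, 'cx': 257.4541136783644, 'cy': 190.71667183508265, 'rvec': array([ 2.22776639, -0.90424447,  0.35014942]), 'tvec': array([-0.36343114,  0.28549168,  0.80383612])} [0.52742541 0.02963045 0.        ]
wrist {'fx': 334.7618526907856, 'fy': 334.7618526907856, 'cx': 256.72383795128957, 'cy': 192.77307729455103, 'rvec': array([-2.31709317, -1.73885685, -0.25374673]), 'tvec': array([-0.59860834, -0.03349308,  0.39119702])} [0.19957996 0.56445246 0.        ]
```

View pics/top0b.png

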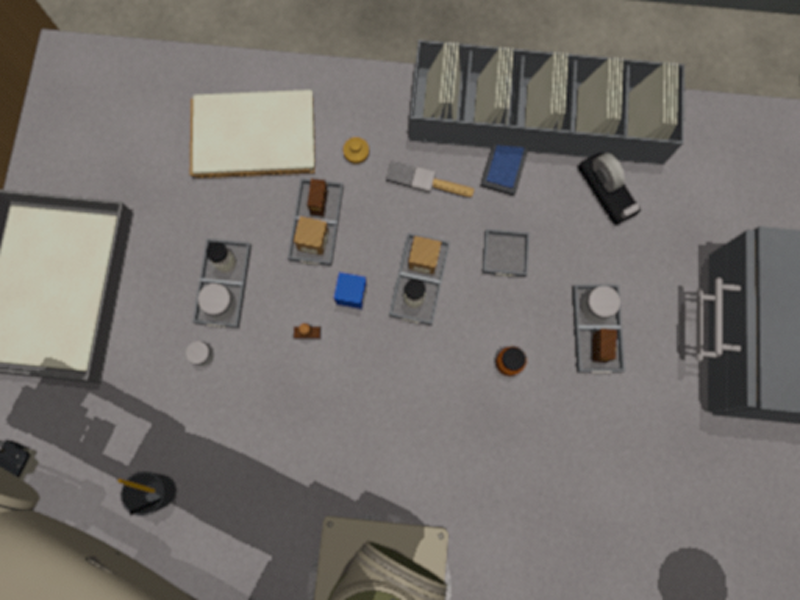

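View pics/side0b.png

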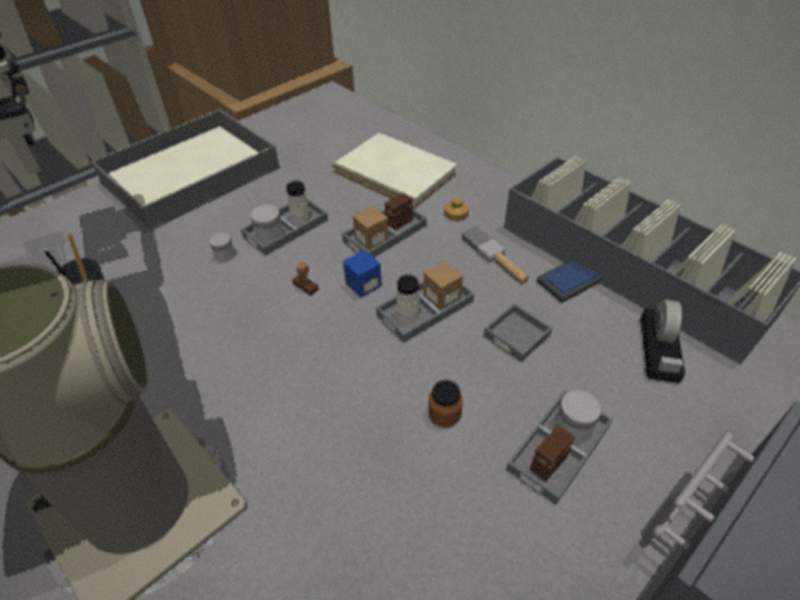

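The top view (800 px scale) shows, left to right:
- **tray_tube:** far tube (217,255), near bay holds the tin (214,298).
- **tray_slidebox:** far box (317,195), near bay holds the carton (311,235).
- **tray_carton:** far carton (425,253), near bay holds the tube (414,292).
- **tray_tin:** far tin (603,300), near bay holds the slide box (604,345).
- **Spare tray:** (505,253). The pot is at (511,360).

Look-alikes are the small tin at (198,352) on the table, which is not meant, and the blue carton at (350,290). The brown pieces at (307,330) aren't part of the job either. Next I'll confirm this in enlarged crops.

Run:
```python
from h import *
im=cv2.imread("pics/top0.png")
def crop(n,x0,x1,y0,y1,s):
    c=cv2.resize(im[y0:y1,x0:x1],None,fx=s,fy=s,interpolation=cv2.INTER_CUBIC)
    c=cv2.convertScaleAbs(c,alpha=1.5)
    for k in range(x0-x0%10+10,x1,10): cv2.line(c,(int((k-x0)*s),0),(int((k-x0)*s),8 if k%50 else 20),(0,255,255),1)
    for k in range(y0-y0%10+10,y1,10): cv2.line(c,(0,int((k-y0)*s)),(8 if k%50 else 20,int((k-y0)*s)),(0,255,255),1)
    cv2.imwrite(n,c)
crop("pics/tl.png",120,290,112,238,4.7)
crop("pics/tr.png",300,410,140,250,5.4)
```

```text
(no output)
```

View pics/tl.png

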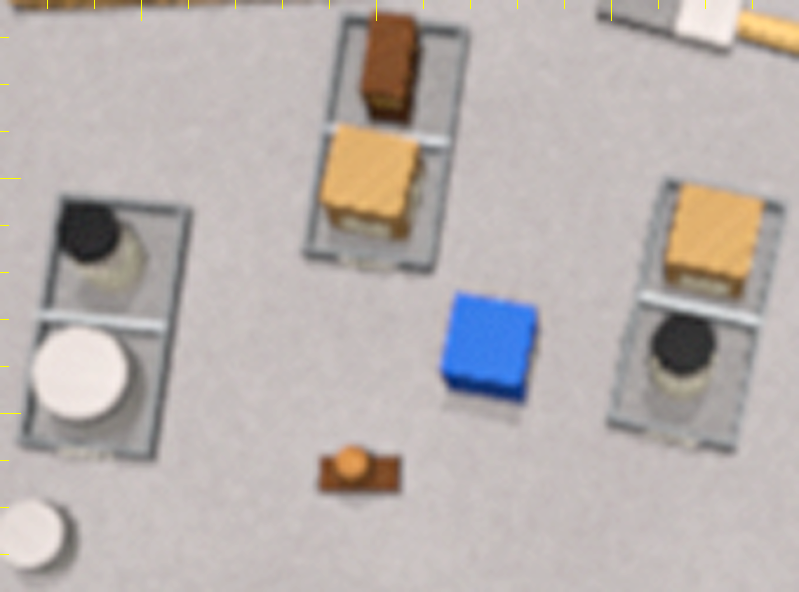

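View pics/tr.png

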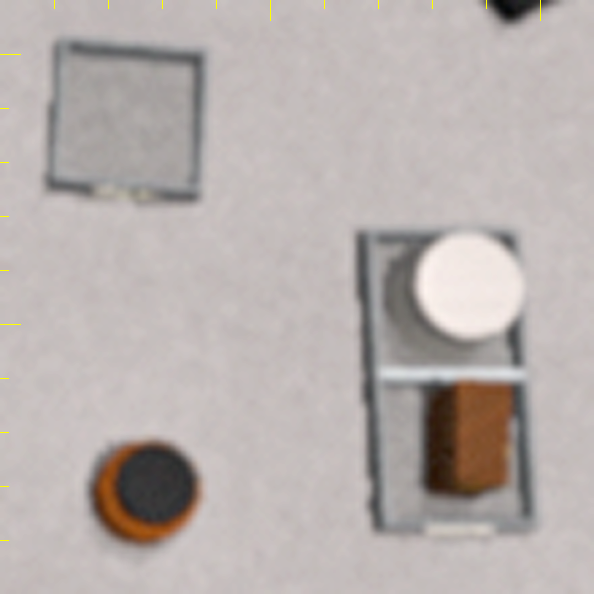

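Both crops confirm it. The tin in tray_tube's near bay is about 20.6 px across, the same as the fixed far tin, while the one on the table is about 14.5 px. The brown carton is the one in tray_slidebox. Now I'll turn the corners and tops into positions.

Run:
```python
from h import *
m=eyes.camera_model("top")
L=lambda p:(120+(p[0]+.5)/4.7-.5,112+(p[1]+.5)/4.7-.5)
Rr=lambda p:(300+(p[0]+.5)/5.4-.5,140+(p[1]+.5)/5.4-.5)
T={"tube":(L,[(62,197),(190,208),(155,458),(22,445)],160),"slidebox":(L,[(343,17),(468,30),(435,270),(305,257)],160),
"carton":(L,[(666,180),(785,203),(736,450),(610,426)],160),"spare":(Rr,[(58,42),(204,52),(197,198),(48,188)],82),"tin":(Rr,[(360,233),(515,234),(532,527),(377,530)],160)}
np.set_printoptions(precision=4,suppress=True)
for k,(f,c,l) in T.items():
    P=np.array([onz(m,*f(p),.022)[:2] for p in c])
    d=(P[0]+P[1]-P[2]-P[3])/2; e=(P[0]+P[3]-P[1]-P[2])/2
    ux=d/np.linalg.norm(d); c0=P.mean(0)-ux*(.039 if l==160 else 0)
    print("tray",k,c0,"len",np.linalg.norm(d),"w",np.linalg.norm(e),"yaw",np.degrees(np.arctan2(d[1],d[0])),np.degrees(np.arctan2(-e[0],e[1])),"far",c0+ux*.078)
for n,f,p,z in [("tin",L,[(80,372)],.065),("carton",L,[(340,126),(420,143),(405,222),(322,206)],.065),("tube",L,[(683,343)],.089),("slide",Rr,[(457,381),(511,383),(507,487),(468-8,492)],.065),
 ("fartin",Rr,[(470,285)],.065),("fartube",L,[(88,232)],.089),("farcarton",L,[(683,184),(763,199),(747,277),(666,263)],.065),("farbox",L,[(370,14),(415,16),(410,110),(362,105)],.065),("pot",Rr,[(156,484)],.064),("blue",L,[(457,295),(535,305),(525,383),(444,370)],.06),("smalltin",L,[(33,534)],.04),("brown",L,[(352,463)],.03)]:
    P=np.array([onz(m,*f(q),z)[:2] for q in p]); print(n,P.mean(0),end=" ")
    if len(p)>1:
        d=(P[0]+P[1]-P[2]-P[3])/2; e=(P[0]+P[3]-P[1]-P[2])/2
        print("len",np.linalg.norm(d),np.linalg.norm(e),"yaw",np.degrees(np.arctan2(d[1],d[0])),np.degrees(np.arctan2(-e[0],e[1])))
    else: print()
mw=eyes.camera_model("wrist"); print("wristcam pos",ray(mw,256,192))
```

```text
tray tube [0.4584 0.3444] len 0.15768004250057235 w 0.08068204975376969 yaw 0.49128586596717966 0.43062995718841646 far [0.5364 0.345 ]
tray slidebox [0.5928 0.1891] len 0.15843357547766468 w 0.08031309276205112 yaw -0.8281173520994515 -0.28625820246312 far [0.6708 0.188 ]
tray carton [ 0.503  -0.0113] len 0.15940984515119958 w 0.07651581098582196 yaw -6.270366287422546 -5.394688120985689 far [ 0.5805 -0.0198]
tray spare [ 0.6071 -0.169 ] len 0.0820406596927391 w 0.0794816354914109 yaw 0.689402653272581 1.7668248329790348 far [ 0.6851 -0.168 ]
tray tin [ 0.4436 -0.3495] len 0.15746472704153372 w 0.081620845772764 yaw 5.516783240495213 6.152031834968565 far [ 0.5212 -0.342 ]
tin [0.4584 0.3449] 
carton [0.5969 0.1893] len 0.050806587946255845 0.050426489878736394 yaw -3.9605448958545995 -6.088777374169249
tube [ 0.5061 -0.0072] 
slide [ 0.4465 -0.3547] len 0.05506682570437066 0.025642800482958812 yaw 1.8118621221281561 7.469940669927902
fartin [ 0.5238 -0.3449] 
fartube [0.5375 0.3467] 
farcarton [ 0.5826 -0.0195] len 0.0499337204870494 0.04896036002180646 yaw -6.107340579746644 -4.820029069462417
farbox [0.6695 0.1878] len 0.05974400838368186 0.028482393194905028 yaw 3.4055351626522405 1.2826398976429916
pot [ 0.4052 -0.1914] 
blue [0.5044 0.107 ] len 0.04712641979477973 0.0478530876468751 yaw -1.723671934051905 -2.629860313866428
smalltin [0.3634 0.3641] 
brown [0.4263 0.1834] 
wristcam pos (array([0.0904, 0.5977, 0.3837]), array([ 0.2729, -0.0827, -0.9585]))
```

The measurements fit the given sizes: tray lengths 158–160 mm, far objects at their +78 mm spots to within 3 mm. 

Plan: tin to spare, tube to tray_tube, carton to tray_carton, slide box to tray_slidebox, then tin to tray_tin.

Request:
arm_command --deltas '[[[2.42, -1.92, 0, 0, 0, 1.35], [2.42, -1.92, 0, 0, 0, 1.35], [2.42, -1.92, 0, 0, 0, 1.35], [2.42, -1.92, 0, 0, 0, 1.35], [2.42, -1.92, 0, 0, 0, 1.35], [2.42, -1.92, 0, 0, 0, 1.35], [2.42, -1.92, 0, 0, 0, 1.35], [2.42, -1.92, 0, 0, 0, 1.35], [2.42, -1.92, 0, 0, 0, 1.35], [2.42, -1.92, 0, 0, 0, 1.35], [2.42, -1.92, 0, 0, 0, 1.35], [2.42, -1.92, 0, 0, 0, 1.35]]]' --gripper 1

```text
t: 1.15
tool_pos: [0.4592, 0.3444, 0.2183]
orientation: [0.0, -3.141, 0.0]
force: [0.7, 0.3, -0.9]
opening: 0.0931
gripper_force: 0.0
```

Request:
arm_command --deltas '[[[0, 0, -2, 0, 0, 0], [0, 0, -2, 0, 0, 0], [0, 0, 0, 0, 0, 0], [0, 0, 0, 0, 0, 0]]]'

```text
t: 1.48
tool_pos: [0.4573, 0.3449, 0.1772]
orientation: [-0.002, -3.138, 0.003]
force: [-1.0, -0.2, 0.2]
opening: 0.0932
gripper_force: 0.0
```

Run:
```python
from h import *
m=eyes.camera_model("wrist"); im=eyes.read_camera("wrist"); s=monitor.read_state()
print(s["tool_pos"],s["orientation"],s["q"])
for p,n in (((.4584,.3446,.065),"tin"),((s["tool_pos"]),"tcp"),((.4584-.040,.3446+.041,.022),"c")):
    u=proj(m,p);print(n,u); cv2.circle(im,tuple(int(v) for v in u),3,(0,0,255),1)
cv2.imwrite("pics/w1.png",im)
```

```text
[0.45798341 0.34557192 0.17870005] [-1.25388434e-03 -3.14067995e+00  8.66971376e-04] [ 5.57039072e-01  8.23623206e-02  1.61283854e+00  1.42332108e-05
  1.44745808e+00 -1.01296053e+00]
tin [257.2117161  191.27224924]
tcp [259.06540973 249.52869529]
c [300.1084134  138.42763273]
```

View pics/w1.png

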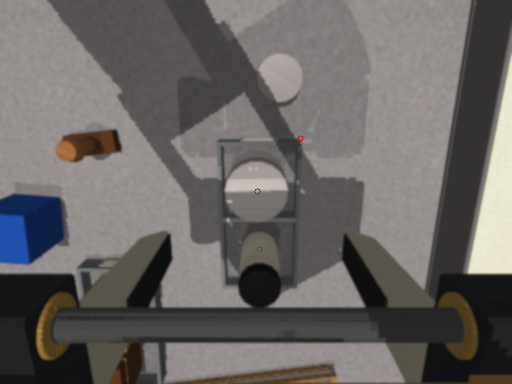

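The wrist view confirms it: the tin's predicted centre (257,191) falls on the large tin and the tray corner (300,138) is right. Descending to grasp.

Request:
arm_command --deltas '[[[0, 0, -2.5, 0, 0, 0], [0, 0, -2.5, 0, 0, 0], [0, 0, -2.5, 0, 0, 0], [0, 0, -2.5, 0, 0, 0], [0, 0, -2.5, 0, 0, 0], [0, 0, -1.7, 0, 0, 0], [0, 0, 0, 0, 0, 0], [0, 0, 0, 0, 0, 0]]]'

```text
t: 2.2
tool_pos: [0.4582, 0.346, 0.0373]
orientation: [-0.0, -3.141, 0.0]
force: [0.6, 0.5, 0.9]
opening: 0.0926
gripper_force: 0.0
```

Request:
arm_command --deltas '[[[0, 0, 0, 0, 0, 0], [0, 0, 0, 0, 0, 0], [0, 0, 0, 0, 0, 0], [0, 0, 0, 0, 0, 0], [0, 0, 0, 0, 0, 0], [0, 0, 0, 0, 0, 0], [0, 0, 0, 0, 0, 0], [0, 0, 0, 0, 0, 0], [0, 0, 0, 0, 0, 0], [0, 0, 0, 0, 0, 0]]]' --gripper -1 --squeeze 15

```text
t: 3.03
tool_pos: [0.4586, 0.3456, 0.037]
orientation: [0.002, 3.141, 0.0]
force: [0.0, -1.4, 6.1]
opening: 0.0556
gripper_force: 15.0
```

Request:
arm_command --deltas '[[[0, 0, 2, 0, 0, 0], [0, 0, 2, 0, 0, 0], [0, 0, 3, 0, 0, 0], [0, 0, 3, 0, 0, 0], [0, 0, 3, 0, 0, 0], [0, 0, 3, 0, 0, 0]]]'

```text
t: 3.53
tool_pos: [0.4578, 0.3454, 0.1973]
orientation: [-0.002, -3.14, 0.001]
force: [-0.0, 0.5, -1.2]
opening: 0.0557
gripper_force: 15.0
```

Request:
arm_command --deltas '[[[0.74, -2.57, 0, 0, 0, 0], [0.74, -2.57, 0, 0, 0, 0], [0.74, -2.57, 0, 0, 0, 0], [0.74, -2.57, 0, 0, 0, 0], [0.74, -2.57, 0, 0, 0, 0], [0.74, -2.57, 0, 0, 0, 0], [0.74, -2.57, 0, 0, 0, 0], [0.74, -2.57, 0, 0, 0, 0], [0.74, -2.57, 0, 0, 0, 0], [0.74, -2.57, 0, 0, 0, 0]]]'

```text
t: 4.37
tool_pos: [0.5322, 0.0874, 0.196]
orientation: [-0.001, -3.141, -0.0]
force: [0.1, 0.4, -1.2]
opening: 0.0557
gripper_force: 15.0
```

Request:
arm_command --deltas '[[[0.74, -2.57, 0, 0, 0, 0], [0.74, -2.57, 0, 0, 0, 0], [0.74, -2.57, 0, 0, 0, 0], [0.74, -2.57, 0, 0, 0, 0], [0.74, -2.57, 0, 0, 0, 0], [0.74, -2.57, 0, 0, 0, 0], [0.74, -2.57, 0, 0, 0, 0], [0.74, -2.57, 0, 0, 0, 0], [0.74, -2.57, 0, 0, 0, 0], [0.74, -2.57, 0, 0, 0, 0], [0, 0, 0, 0, 0, 0], [0, 0, 0, 0, 0, 0]]]'

```text
t: 5.37
tool_pos: [0.606, -0.1695, 0.1955]
orientation: [-0.005, -3.14, -0.001]
force: [-0.2, 0.8, -1.4]
opening: 0.0559
gripper_force: 15.0
```

Run:
```python
from h import *
for n in("wrist","top"):
    m=eyes.camera_model(n); im=eyes.read_camera(n); s=monitor.read_state()
    print(s["tool_pos"],s["orientation"],s["q"],s["opening"])
    for sx in(-.041,.041):
        for sy in(-.041,.041):
            u=proj(m,(.6071+sx,-.169+sy,.022)); cv2.circle(im,tuple(int(v) for v in u),3,(0,0,255),1)
    if n=="wrist": cv2.imwrite("pics/w2.png",im)
```

```text
[ 0.60595903 -0.16834234  0.1956655 ] [-3.26969946e-03 -3.14024881e+00 -1.59019038e-03] [-3.52773385e-01  2.20188434e-01  1.42976441e+00  4.89984174e-04
  1.49324834e+00 -1.92152562e+00] 0.05561030806966368
[ 0.60598901 -0.16766828  0.19587378] [-1.65447305e-03 -3.14047034e+00 -1.49995097e-03] [-3.51760977e-01  2.19448273e-01  1.43023239e+00  5.12593480e-04
  1.49329371e+00 -1.92154370e+00] 0.05575467838897551
```

View pics/w2.png

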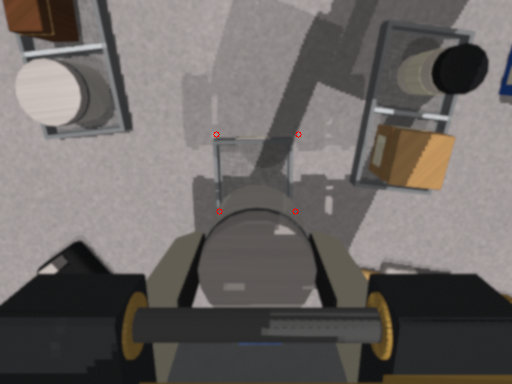

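The spare tray's rim shows at (217–293,138), within 4 px (about 4 mm) of my prediction. I'll nudge +2 mm in x and lower.

Request:
arm_command --deltas '[[[0.2, 0, -2.5, 0, 0, 0], [0, 0, -2.5, 0, 0, 0], [0, 0, -2.5, 0, 0, 0], [0, 0, -2.5, 0, 0, 0], [0, 0, -2.0, 0, 0, 0], [0, 0, -1.5, 0, 0, 0], [0, 0, -1, 0, 0, 0], [0, 0, -0.7, 0, 0, 0], [0, 0, -0.5, 0, 0, 0], [0, 0, 0, 0, 0, 0], [0, 0, 0, 0, 0, 0]]]'

```text
t: 6.38
tool_pos: [0.6089, -0.1683, 0.0404]
orientation: [0.001, 3.141, -0.001]
force: [1.0, 0.9, -1.6]
opening: 0.0557
gripper_force: 15.0
```

Request:
arm_command --deltas '[[[0, 0, -0.25, 0, 0, 0], [0, 0, 0, 0, 0, 0], [0, 0, 0, 0, 0, 0]]]'

```text
t: 6.63
tool_pos: [0.6087, -0.1686, 0.0377]
orientation: [0.002, 3.141, -0.001]
force: [-0.1, 0.5, -1.3]
opening: 0.056
gripper_force: 15.0
```

Request:
arm_command --deltas '[[[0, 0, 0, 0, 0, 0], [0, 0, 0, 0, 0, 0], [0, 0, 0, 0, 0, 0], [0, 0, 0, 0, 0, 0], [0, 0, 0, 0, 0, 0], [0, 0, 0, 0, 0, 0], [0, 0, 0, 0, 0, 0], [0, 0, 0, 0, 0, 0]]]' --gripper 1

```text
t: 7.3
tool_pos: [0.6084, -0.1684, 0.0371]
orientation: [0.002, 3.142, -0.0]
force: [0.0, -0.2, -0.4]
opening: 0.0927
gripper_force: 0.0
```

Request:
arm_command --deltas '[[[0, 0, 2.5, 0, 0, 0], [0, 0, 2.5, 0, 0, 0], [0, 0, 2.5, 0, 0, 0], [0, 0, 2.5, 0, 0, 0], [0, 0, 2.5, 0, 0, 0], [0, 0, 3.5, 0, 0, 0], [0, 0, 0, 0, 0, 0]]]'

```text
t: 7.88
tool_pos: [0.6118, -0.1696, 0.2058]
orientation: [0.002, 3.131, -0.006]
force: [1.1, -1.2, 1.8]
opening: 0.0932
gripper_force: 0.0
```

Request:
arm_command --deltas '[[[-1.27, 2, 0, 0, 0, 0], [-1.27, 2, 0, 0, 0, 0], [-1.27, 2, 0, 0, 0, 0], [-1.27, 2, 0, 0, 0, 0], [-1.27, 2, 0, 0, 0, 0], [-1.27, 2, 0, 0, 0, 0], [-1.27, 2, 0, 0, 0, 0], [-1.27, 2, 0, 0, 0, 0], [0, 0, 0, 0, 0, 0], [0, 0, 0, 0, 0, 0], [0, 0, 0, 0, 0, 0]]]'

```text
t: 8.8
tool_pos: [0.5072, -0.0087, 0.1974]
orientation: [0.001, 3.141, -0.001]
force: [0.5, -0.7, 0.1]
opening: 0.0933
gripper_force: 0.0
```

Run:
```python
from h import *
m=eyes.camera_model("wrist"); im=eyes.read_camera("wrist"); s=monitor.read_state()
print(s["tool_pos"],s["orientation"])
for p in ((.5061,-.0072,.089),(.6085,-.169,.065),(.503-.045,-.0113+.037,.022)):
    u=proj(m,p);print(u); cv2.circle(im,tuple(int(v) for v in u),3,(0,0,255),1)
cv2.imwrite("pics/w3.png",im)
```

```text
[ 0.50723613 -0.00898632  0.19727273] [ 2.07427722e-03  3.14106936e+00 -5.66284311e-04]
[259.08473357 189.61345206]
[ 98.5022161  280.40285026]
[291.49061783 124.90797367]
```

View pics/w3.png

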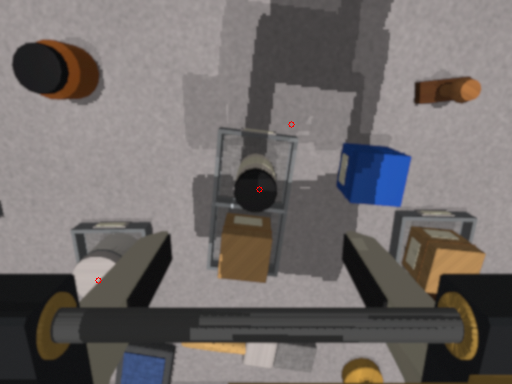

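The wrist view shows the tin upright in the spare tray and the tube's cap at (256,189), within 3 px of my prediction. Descending on the tube.

Request:
arm_command --deltas '[[[0, 0, -2.5, 0, 0, 0], [0, 0, -2.5, 0, 0, 0], [0, 0, -2.5, 0, 0, 0], [0, 0, -2.5, 0, 0, 0], [0, 0, -2.5, 0, 0, 0], [0, 0, -2.5, 0, 0, 0], [0, 0, -1, 0, 0, 0], [0, 0, 0, 0, 0, 0], [0, 0, 0, 0, 0, 0]]]'

```text
t: 9.6
tool_pos: [0.5069, -0.0089, 0.0373]
orientation: [-0.003, -3.141, -0.0]
force: [0.8, 0.9, 1.3]
opening: 0.0925
gripper_force: 0.0
```

Request:
arm_command --deltas '[[[0, 0, 0, 0, 0, 0], [0, 0, 0, 0, 0, 0], [0, 0, 0, 0, 0, 0], [0, 0, 0, 0, 0, 0], [0, 0, 0, 0, 0, 0], [0, 0, 0, 0, 0, 0], [0, 0, 0, 0, 0, 0], [0, 0, 0, 0, 0, 0], [0, 0, 0, 0, 0, 0], [0, 0, 0, 0, 0, 0], [0, 0, 0, 0, 0, 0], [0, 0, 0, 0, 0, 0]]]' --gripper -1 --squeeze 12

```text
t: 10.6
tool_pos: [0.5067, -0.0084, 0.0371]
orientation: [-0.002, -3.141, 0.0]
force: [-0.1, -0.4, 1.2]
opening: 0.0381
gripper_force: 12.0
```

Request:
arm_command --deltas '[[[0, 0, 2, 0, 0, 0], [0, 0, 2, 0, 0, 0], [0, 0, 3, 0, 0, 0], [0, 0, 3, 0, 0, 0], [0, 0, 3, 0, 0, 0], [0, 0, 3, 0, 0, 0], [0, 0, 0, 0, 0, 0], [0, 0, 0, 0, 0, 0]]]'

```text
t: 11.27
tool_pos: [0.5083, -0.0085, 0.1994]
orientation: [0.002, 3.137, -0.001]
force: [-0.1, 0.5, -1.3]
opening: 0.038
gripper_force: 12.0
```

Request:
arm_command --deltas '[[[-0.41, 2.94, 0, 0, 0, 0], [-0.41, 2.94, 0, 0, 0, 0], [-0.41, 2.94, 0, 0, 0, 0], [-0.41, 2.94, 0, 0, 0, 0], [-0.41, 2.94, 0, 0, 0, 0], [-0.41, 2.94, 0, 0, 0, 0], [-0.41, 2.94, 0, 0, 0, 0], [-0.41, 2.94, 0, 0, 0, 0], [-0.41, 2.94, 0, 0, 0, 0], [-0.41, 2.94, 0, 0, 0, 0], [-0.41, 2.94, 0, 0, 0, 0], [-0.41, 2.94, 0, 0, 0, 0]]]'

```text
t: 12.27
tool_pos: [0.4561, 0.3453, 0.1947]
orientation: [-0.001, -3.139, 0.003]
force: [0.2, -0.6, -0.5]
opening: 0.0379
gripper_force: 12.0
```

Request:
arm_command --deltas '[[[0, 0, -2.5, 0, 0, 0], [0, 0, -2.5, 0, 0, 0], [0, 0, -2, 0, 0, 0], [0, 0, -2, 0, 0, 0], [0, 0, 0, 0, 0, 0], [0, 0, 0, 0, 0, 0]]]'

```text
t: 12.77
tool_pos: [0.4556, 0.3432, 0.1043]
orientation: [-0.002, -3.137, 0.005]
force: [0.3, 0.2, 0.6]
opening: 0.0377
gripper_force: 12.0
```

Request:
arm_command --deltas '[[[0.2, 0.1, -2, 0, 0, 0], [0, 0, -2, 0, 0, 0], [0, 0, -1.2, 0, 0, 0], [0, 0, -0.8, 0, 0, 0], [0, 0, -0.5, 0, 0, 0], [0, 0, 0, 0, 0, 0], [0, 0, 0, 0, 0, 0], [0, 0, 0, 0, 0, 0]]]'

```text
t: 13.43
tool_pos: [0.4603, 0.3459, 0.0434]
orientation: [0.002, 3.14, 0.001]
force: [0.2, -0.5, -1.2]
opening: 0.0378
gripper_force: 12.0
```

Request:
arm_command --deltas '[[[0, 0, -0.3, 0, 0, 0], [0, 0, -0.2, 0, 0, 0], [0, 0, 0, 0, 0, 0], [0, 0, 0, 0, 0, 0], [0, 0, 0, 0, 0, 0]]]'

```text
t: 13.85
tool_pos: [0.4596, 0.3454, 0.0372]
orientation: [-0.002, -3.142, 0.0]
force: [0.2, -0.4, -0.9]
opening: 0.038
gripper_force: 12.0
```

Request:
arm_command --deltas '[[[0, 0, 0, 0, 0, 0], [0, 0, 0, 0, 0, 0], [0, 0, 0, 0, 0, 0], [0, 0, 0, 0, 0, 0], [0, 0, 0, 0, 0, 0], [0, 0, 0, 0, 0, 0], [0, 0, 0, 0, 0, 0], [0, 0, 0, 0, 0, 0], [0, 0, 0, 0, 0, 0], [0, 0, 0, 0, 0, 0]]]' --gripper 1

```text
t: 14.68
tool_pos: [0.4595, 0.3454, 0.0371]
orientation: [-0.002, -3.142, 0.0]
force: [-0.2, -0.7, -0.6]
opening: 0.0926
gripper_force: 0.0
```

Request:
arm_command --deltas '[[[0, 0, 2, 0, 0, 0], [0, 0, 2, 0, 0, 0], [0, 0, 3, 0, 0, 0], [0, 0, 3, 0, 0, 0], [0, 0, 3, 0, 0, 0], [0, 0, 3, 0, 0, 0], [0, 0, 0, 0, 0, 0], [0, 0, 0, 0, 0, 0]]]'

```text
t: 15.35
tool_pos: [0.461, 0.3463, 0.2]
orientation: [0.002, 3.137, 0.004]
force: [-0.8, 0.5, -0.7]
opening: 0.0932
gripper_force: 0.0
```

Request:
arm_command --deltas '[[[1.71, -1.95, 0, 0, 0, -0.6], [1.71, -1.95, 0, 0, 0, -0.6], [1.71, -1.95, 0, 0, 0, -0.6], [1.71, -1.95, 0, 0, 0, -0.6], [1.71, -1.95, 0, 0, 0, -0.6], [1.71, -1.95, 0, 0, 0, -0.6], [1.71, -1.95, 0, 0, 0, -0.6], [1.71, -1.95, 0, 0, 0, -0.6], [0, 0, 0, 0, 0, 0], [0, 0, 0, 0, 0, 0], [0, 0, 0, 0, 0, 0]]]'

```text
t: 16.27
tool_pos: [0.5955, 0.1895, 0.1956]
orientation: [-0.133, -3.136, 0.0]
force: [0.2, -1.0, -0.6]
opening: 0.0928
gripper_force: 0.0
```

Run:
```python
from h import *
m=eyes.camera_model("wrist"); im=eyes.read_camera("wrist"); s=monitor.read_state()
print(s["tool_pos"],s["orientation"])
a=np.radians(-5); 
for dx,dy in ((0,0),(.025,.025),(.025,-.025),(-.025,.025),(-.025,-.025)):
    u=proj(m,(.5969+dx*np.cos(a)-dy*np.sin(a),.1893+dx*np.sin(a)+dy*np.cos(a),.065)); cv2.circle(im,tuple(int(round(v)) for v in u),2,(0,0,255),1)
u=proj(m,(.4595,.3454,.089)); cv2.circle(im,tuple(int(round(v)) for v in u),2,(0,0,255),1)
cv2.imwrite("pics/w4.png",im)
```

```text
[0.59541026 0.18994125 0.19596395] [-1.32270823e-01 -3.13686910e+00  2.77362919e-04]
```

View pics/w4.png

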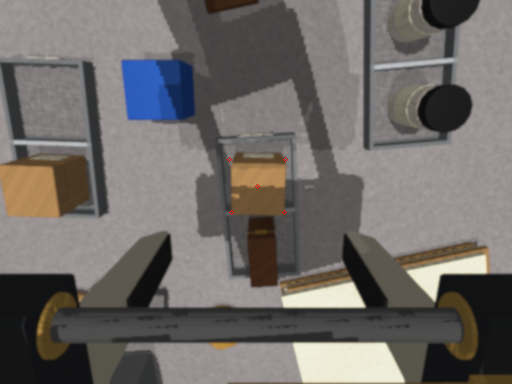

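The carton's top lies on the predicted corners (229–287, 159–213), and the tube stands in its tray. Descending on the carton.

Request:
arm_command --deltas '[[[0.1, 0, -2.5, 0, 0, 0], [0, 0, -2.5, 0, 0, 0], [0, 0, -2.5, 0, 0, 0], [0, 0, -2.5, 0, 0, 0], [0, 0, -2.5, 0, 0, 0], [0, 0, -2.3, 0, 0, 0], [0, 0, -1, 0, 0, 0], [0, 0, 0, 0, 0, 0], [0, 0, 0, 0, 0, 0]]]'

```text
t: 17.07
tool_pos: [0.5968, 0.19, 0.0393]
orientation: [-0.132, -3.138, 0.0]
force: [0.3, 0.2, 0.7]
opening: 0.0931
gripper_force: 0.0
```

Request:
arm_command --deltas '[[[0, 0, 0, 0, 0, 0], [0, 0, 0, 0, 0, 0], [0, 0, 0, 0, 0, 0], [0, 0, 0, 0, 0, 0], [0, 0, 0, 0, 0, 0], [0, 0, 0, 0, 0, 0], [0, 0, 0, 0, 0, 0], [0, 0, 0, 0, 0, 0], [0, 0, 0, 0, 0, 0], [0, 0, 0, 0, 0, 0], [0, 0, 0, 0, 0, 0]]]' --gripper -1 --squeeze 14

```text
t: 17.98
tool_pos: [0.5974, 0.1894, 0.0393]
orientation: [0.133, 3.139, -0.0]
force: [-1.1, -0.2, 2.1]
opening: 0.0499
gripper_force: 14.0
```

Request:
arm_command --deltas '[[[0, 0, 2, 0, 0, 0], [0, 0, 2, 0, 0, 0], [0, 0, 3, 0, 0, 0], [0, 0, 3, 0, 0, 0], [0, 0, 3, 0, 0, 0], [0, 0, 3, 0, 0, 0], [0, 0, 0, 0, 0, 0], [0, 0, 0, 0, 0, 0]]]'

```text
t: 18.65
tool_pos: [0.5989, 0.1897, 0.2017]
orientation: [0.133, 3.134, 0.002]
force: [-0.6, -0.4, -1.6]
opening: 0.0497
gripper_force: 14.0
```

Request:
arm_command --deltas '[[[-1.06, -2.22, 0, 0, 0, 0], [-1.06, -2.22, 0, 0, 0, 0], [-1.06, -2.22, 0, 0, 0, 0], [-1.06, -2.22, 0, 0, 0, 0], [-1.06, -2.22, 0, 0, 0, 0], [-1.06, -2.22, 0, 0, 0, 0], [-1.06, -2.22, 0, 0, 0, 0], [-1.06, -2.22, 0, 0, 0, 0], [-1.06, -2.22, 0, 0, 0, 0], [0, 0, 0, 0, 0, 0], [0, 0, 0, 0, 0, 0]]]'

```text
t: 19.57
tool_pos: [0.5008, -0.0111, 0.1973]
orientation: [-0.137, -3.136, -0.0]
force: [-0.4, 0.8, -1.3]
opening: 0.0499
gripper_force: 14.0
```

Request:
arm_command --deltas '[[[0, 0, -2.5, 0, 0, 0], [0, 0, -2.5, 0, 0, 0], [0, 0, -2.5, 0, 0, 0], [0, 0, -2.5, 0, 0, 0], [0, 0, -1.5, 0, 0, 0], [0, 0, 0, 0, 0, 0], [0, 0, 0, 0, 0, 0], [0, 0, 0, 0, 0, 0]]]'

```text
t: 20.23
tool_pos: [0.5026, -0.0099, 0.0849]
orientation: [0.132, 3.138, 0.0]
force: [0.5, -0.0, 0.5]
opening: 0.0502
gripper_force: 14.0
```

Request:
arm_command --deltas '[[[0.1, -0.1, -1.5, 0, 0, 0], [0, 0, -1.2, 0, 0, 0], [0, 0, -0.8, 0, 0, 0], [0, 0, -0.5, 0, 0, 0], [0, 0, -0.3, 0, 0, 0], [0, 0, -0.2, 0, 0, 0], [0, 0, 0, 0, 0, 0], [0, 0, 0, 0, 0, 0], [0, 0, 0, 0, 0, 0]]]'

```text
t: 20.98
tool_pos: [0.5033, -0.0114, 0.0395]
orientation: [0.133, 3.138, -0.0]
force: [1.0, -0.2, -0.0]
opening: 0.0499
gripper_force: 14.0
```

Request:
arm_command --deltas '[[[0, 0, 0, 0, 0, 0], [0, 0, 0, 0, 0, 0], [0, 0, 0, 0, 0, 0], [0, 0, 0, 0, 0, 0], [0, 0, 0, 0, 0, 0], [0, 0, 0, 0, 0, 0], [0, 0, 0, 0, 0, 0], [0, 0, 0, 0, 0, 0], [0, 0, 0, 0, 0, 0], [0, 0, 0, 0, 0, 0]]]' --gripper 1

```text
t: 21.82
tool_pos: [0.503, -0.0114, 0.0391]
orientation: [-0.133, -3.139, -0.0]
force: [0.1, 0.7, 0.3]
opening: 0.0933
gripper_force: 0.0
```

Request:
arm_command --deltas '[[[0, 0, 2, 0, 0, 0], [0, 0, 2, 0, 0, 0], [0, 0, 3, 0, 0, 0], [0, 0, 3, 0, 0, 0], [0, 0, 3, 0, 0, 0], [0, 0, 3, 0, 0, 0], [0, 0, 0, 0, 0, 0], [0, 0, 0, 0, 0, 0]]]'

```text
t: 22.48
tool_pos: [0.5046, -0.0116, 0.2016]
orientation: [0.133, 3.134, -0.001]
force: [-0.9, 0.4, -1.1]
opening: 0.0929
gripper_force: 0.0
```

Request:
arm_command --deltas '[[[-0.47, -2.86, 0, 0, 0, 0.83], [-0.47, -2.86, 0, 0, 0, 0.83], [-0.47, -2.86, 0, 0, 0, 0.83], [-0.47, -2.86, 0, 0, 0, 0.83], [-0.47, -2.86, 0, 0, 0, 0.83], [-0.47, -2.86, 0, 0, 0, 0.83], [-0.47, -2.86, 0, 0, 0, 0.83], [-0.47, -2.86, 0, 0, 0, 0.83], [-0.47, -2.86, 0, 0, 0, 0.83], [-0.47, -2.86, 0, 0, 0, 0.83], [-0.47, -2.86, 0, 0, 0, 0.83], [-0.47, -2.86, 0, 0, 0, 0.83]]]'

```text
t: 23.48
tool_pos: [0.4453, -0.3553, 0.1968]
orientation: [0.141, -3.136, -0.004]
force: [1.3, 0.1, 0.3]
opening: 0.0929
gripper_force: 0.0
```

Request:
arm_command --deltas '[[[0, 0, 0, 0, 0, 0], [0, 0, 0, 0, 0, 0], [0, 0, 0, 0, 0, 0]]]'

```text
t: 23.73
tool_pos: [0.446, -0.3537, 0.1974]
orientation: [0.139, -3.137, -0.004]
force: [0.1, 0.4, 0.1]
opening: 0.0928
gripper_force: 0.0
```

Run:
```python
from h import *
m=eyes.camera_model("wrist"); im=eyes.read_camera("wrist"); s=monitor.read_state()
print(s["tool_pos"],s["orientation"],s["q"])
a=np.radians(5); 
for dx,dy in ((0,0),(.027,.014),(.027,-.014),(-.027,.014),(-.027,-.014)):
    u=proj(m,(.4465+dx*np.cos(a)-dy*np.sin(a),-.3547+dx*np.sin(a)+dy*np.cos(a),.065)); cv2.circle(im,tuple(int(round(v)) for v in u),2,(0,255,0),1)
for p in((.4436,-.5,.15),):
    u=proj(m,p); cv2.circle(im,tuple(int(round(v)) for v in u),4,(0,0,255),1)
cv2.imwrite("pics/w5.png",im)
im=eyes.read_camera("top"); c=im[140:300,240:500]; cv2.imwrite("pics/t5.png",cv2.convertScaleAbs(cv2.resize(c,None,fx=3,fy=3,interpolation=cv2.INTER_CUBIC),alpha=1.4))
```

```text
[ 0.44635586 -0.35335387  0.19786512] [ 1.40041916e-01 -3.13723062e+00 -2.91627805e-03] [-7.59945861e-01  6.01836404e-02  1.60083462e+00  3.98454914e-04
  1.48277012e+00 -2.41999584e+00]
```

View pics/w5.png

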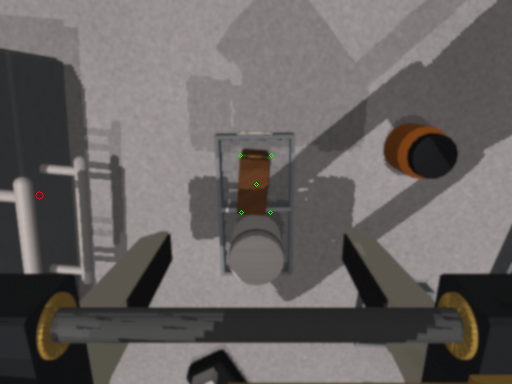

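View pics/t5.png

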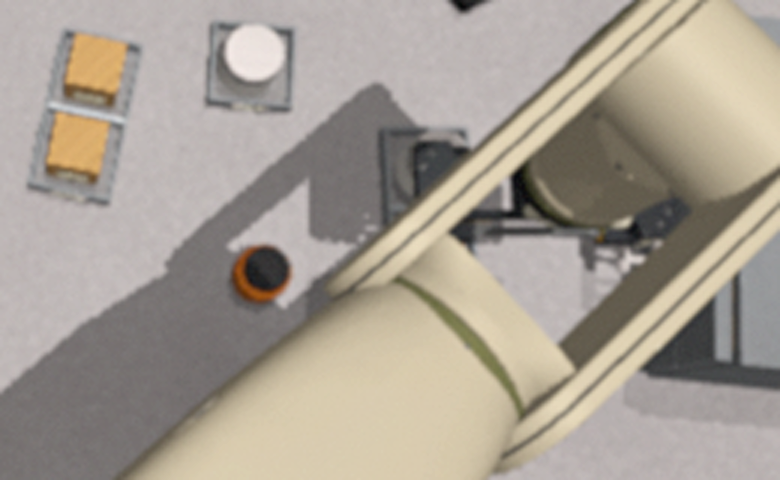

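Carton, parked tin and pot are all fine in the top view. In the wrist view the slide box (237–270, 150–213) is turned about -2.5° from the tool. There's also an oven handle on the left (bars at u≈25 and u≈82), so I'll work out its clearance to the gripper body first.

Run:
```python
from h import *
mt=eyes.camera_model("top"); mw=eyes.camera_model("wrist")
def tri(a,b):
    (o1,d1),(o2,d2)=a,b; A=np.stack([d1,-d2],1); s=np.linalg.lstsq(A,o2-o1,rcond=None)[0]
    p,q=o1+d1*s[0],o2+d2*s[1]; return (p+q)/2,np.linalg.norm(p-q)
k=1.5625
for w in((82,160),(22,182)):
  for t in((718,357),(718,350),(685,357),(700,357)): print(w,t,tri(ray(mt,t[0]/k,t[1]/k),ray(mw,*w)))
```

```text
(82, 160) (718, 357) (array([ 0.50080078, -0.6615387 , -0.21679728]), np.float64(0.016879762210958427))
(82, 160) (718, 350) (array([ 0.53290978, -0.714488  , -0.330062  ]), np.float64(0.004167698362125872))
(82, 160) (685, 357) (array([ 0.40503822, -0.43083124,  0.222597  ]), np.float64(0.009915745561362786))
(82, 160) (700, 357) (array([ 0.44324533, -0.52227761,  0.04686497]), np.float64(5.975582703839882e-05))
(22, 182) (718, 357) (array([ 0.42792407, -0.5005923 ,  0.16679189]), np.float64(0.007610832332092529))
(22, 182) (718, 350) (array([ 0.43850363, -0.51117936,  0.14787744]), np.float64(0.00249945672736351))
(22, 182) (685, 357) (array([ 0.3894341 , -0.39786707,  0.30842778]), np.float64(0.01058917710368657))
(22, 182) (700, 357) (array([ 0.40594955, -0.44181783,  0.24756186]), np.float64(0.002900406281663666))
```

The handle bar is at y≈-0.51, z≈0.15, and the gripper body only reaches y≈-0.45, so it's clear. Descending on the slide box.

Request:
arm_command --deltas '[[[0, -0.2, -2.5, 0, 0, -1.2], [0, 0, -2.5, 0, 0, -1.2], [0, 0, -2.5, 0, 0, 0], [0, 0, -2.5, 0, 0, 0], [0, 0, -2.5, 0, 0, 0], [0, 0, -2.3, 0, 0, 0], [0, 0, -1, 0, 0, 0], [0, 0, 0, 0, 0, 0], [0, 0, 0, 0, 0, 0]]]'

```text
t: 24.58
tool_pos: [0.4468, -0.3559, 0.0414]
orientation: [0.076, -3.14, -0.001]
force: [0.0, 0.5, 0.7]
opening: 0.0929
gripper_force: 0.0
```

Request:
arm_command --deltas '[[[0, 0, 0, 0, 0, 0], [0, 0, 0, 0, 0, 0], [0, 0, 0, 0, 0, 0], [0, 0, 0, 0, 0, 0], [0, 0, 0, 0, 0, 0], [0, 0, 0, 0, 0, 0], [0, 0, 0, 0, 0, 0], [0, 0, 0, 0, 0, 0], [0, 0, 0, 0, 0, 0], [0, 0, 0, 0, 0, 0], [0, 0, 0, 0, 0, 0], [0, 0, 0, 0, 0, 0]]]' --gripper -1 --squeeze 16

```text
t: 25.58
tool_pos: [0.4465, -0.3566, 0.041]
orientation: [0.074, -3.141, -0.0]
force: [1.1, -0.5, -0.4]
opening: 0.0279
gripper_force: 15.8
```

Request:
arm_command --deltas '[[[0, 0, 2, 0, 0, 0], [0, 0, 2, 0, 0, 0], [0, 0, 3, 0, 0, 0], [0, 0, 3, 0, 0, 0], [0, 0, 3, 0, 0, 0], [0, 0, 3, 0, 0, 0], [0, 0, 0, 0, 0, 0], [0, 0, 0, 0, 0, 0]]]'

```text
t: 26.25
tool_pos: [0.4476, -0.3575, 0.2034]
orientation: [-0.074, 3.138, -0.005]
force: [0.4, 0.8, -3.0]
opening: 0.0278
gripper_force: 15.8
```

Request:
arm_command --deltas '[[[0.73, 2.73, 0, 0, 0, -0.13], [0.73, 2.73, 0, 0, 0, -0.13], [0.73, 2.73, 0, 0, 0, -0.13], [0.73, 2.73, 0, 0, 0, -0.13], [0.73, 2.73, 0, 0, 0, -0.13], [0.73, 2.73, 0, 0, 0, -0.13], [0.73, 2.73, 0, 0, 0, -0.13], [0.73, 2.73, 0, 0, 0, -0.13], [0.73, 2.73, 0, 0, 0, -0.13], [0.73, 2.73, 0, 0, 0, -0.13]]]'

```text
t: 27.08
tool_pos: [0.5184, -0.0819, 0.1984]
orientation: [0.038, -3.138, -0.002]
force: [1.3, 0.7, -1.9]
opening: 0.028
gripper_force: 15.8
```

Request:
arm_command --deltas '[[[0.73, 2.73, 0, 0, 0, -0.13], [0.73, 2.73, 0, 0, 0, -0.13], [0.73, 2.73, 0, 0, 0, -0.13], [0.73, 2.73, 0, 0, 0, -0.13], [0.73, 2.73, 0, 0, 0, -0.13], [0.73, 2.73, 0, 0, 0, -0.13], [0.73, 2.73, 0, 0, 0, -0.13], [0.73, 2.73, 0, 0, 0, -0.13], [0.73, 2.73, 0, 0, 0, -0.13], [0.73, 2.73, 0, 0, 0, -0.13], [0, 0, 0, 0, 0, 0], [0, 0, 0, 0, 0, 0]]]'

```text
t: 28.08
tool_pos: [0.5912, 0.1905, 0.1981]
orientation: [0.007, -3.137, 0.002]
force: [-0.7, -0.9, -2.8]
opening: 0.0282
gripper_force: 15.9
```

Request:
arm_command --deltas '[[[0, 0, -2.5, 0, 0, 0], [0, 0, -2.5, 0, 0, 0], [0, 0, -2.5, 0, 0, 0], [0, 0, -2.5, 0, 0, 0], [0, 0, -1.5, 0, 0, 0], [0, 0, 0, 0, 0, 0], [0, 0, 0, 0, 0, 0], [0, 0, 0, 0, 0, 0]]]'

```text
t: 28.75
tool_pos: [0.593, 0.1888, 0.0869]
orientation: [-0.002, 3.141, -0.0]
force: [-0.1, -0.1, -1.4]
opening: 0.0279
gripper_force: 15.9
```

Request:
arm_command --deltas '[[[0, 0, -1.5, 0, 0, 0], [0, 0, -1.2, 0, 0, 0], [0, 0, -0.8, 0, 0, 0], [0, 0, -0.5, 0, 0, 0], [0, 0, -0.3, 0, 0, 0], [0, 0, -0.2, 0, 0, 0], [0, 0, 0, 0, 0, 0], [0, 0, 0, 0, 0, 0], [0, 0, 0, 0, 0, 0]]]'

```text
t: 29.5
tool_pos: [0.593, 0.1895, 0.0417]
orientation: [-0.003, 3.141, 0.0]
force: [-0.9, 0.6, -2.7]
opening: 0.0281
gripper_force: 15.9
```

Request:
arm_command --deltas '[[[0, 0, 0, 0, 0, 0], [0, 0, 0, 0, 0, 0], [0, 0, 0, 0, 0, 0], [0, 0, 0, 0, 0, 0], [0, 0, 0, 0, 0, 0], [0, 0, 0, 0, 0, 0], [0, 0, 0, 0, 0, 0], [0, 0, 0, 0, 0, 0], [0, 0, 0, 0, 0, 0], [0, 0, 0, 0, 0, 0]]]' --gripper 1

```text
t: 30.33
tool_pos: [0.5926, 0.1894, 0.0412]
orientation: [0.003, -3.142, -0.0]
force: [0.7, -0.6, -0.6]
opening: 0.0895
gripper_force: 0.0
```

Request:
arm_command --deltas '[[[0, 0, 2, 0, 0, 0], [0, 0, 2, 0, 0, 0], [0, 0, 3, 0, 0, 0], [0, 0, 3, 0, 0, 0], [0, 0, 3, 0, 0, 0], [0, 0, 3, 0, 0, 0], [0, 0, 0, 0, 0, 0], [0, 0, 0, 0, 0, 0]]]'

```text
t: 31.0
tool_pos: [0.5942, 0.1898, 0.2043]
orientation: [-0.003, 3.136, 0.002]
force: [0.5, -0.4, -0.7]
opening: 0.0929
gripper_force: 0.0
```

Request:
arm_command --deltas '[[[0.13, -2.98, 0, 0, 0, 0], [0.13, -2.98, 0, 0, 0, 0], [0.13, -2.98, 0, 0, 0, 0], [0.13, -2.98, 0, 0, 0, 0], [0.13, -2.98, 0, 0, 0, 0], [0.13, -2.98, 0, 0, 0, 0], [0.13, -2.98, 0, 0, 0, 0], [0.13, -2.98, 0, 0, 0, 0], [0.13, -2.98, 0, 0, 0, 0], [0.13, -2.98, 0, 0, 0, 0], [0.13, -2.98, 0, 0, 0, 0], [0.13, -2.98, 0, 0, 0, 0]]]'

```text
t: 32.0
tool_pos: [0.6071, -0.1694, 0.199]
orientation: [0.003, -3.139, -0.002]
force: [-0.5, -0.0, 0.3]
opening: 0.0929
gripper_force: 0.0
```

Request:
arm_command --deltas '[[[0, 0, -2, 0, 0, 0], [0, 0, -2, 0, 0, 0], [0, 0, -2, 0, 0, 0], [0, 0, 0, 0, 0, 0], [0, 0, 0, 0, 0, 0], [0, 0, 0, 0, 0, 0]]]'

```text
t: 32.5
tool_pos: [0.6081, -0.168, 0.1413]
orientation: [0.003, -3.141, -0.0]
force: [-0.7, -0.7, 0.2]
opening: 0.0926
gripper_force: 0.0
```

Request:
arm_command --deltas '[[[0, 0, -2.5, 0, 0, 0], [0, 0, -2.5, 0, 0, 0], [0, 0, -2.5, 0, 0, 0], [0, 0, -2, 0, 0, 0], [0, 0, -0.8, 0, 0, 0], [0, 0, 0, 0, 0, 0], [0, 0, 0, 0, 0, 0]]]'

```text
t: 33.08
tool_pos: [0.609, -0.1684, 0.0396]
orientation: [-0.003, 3.14, -0.001]
force: [-0.2, -0.5, -0.1]
opening: 0.0928
gripper_force: 0.0
```

Request:
arm_command --deltas '[[[0, 0, 0, 0, 0, 0], [0, 0, 0, 0, 0, 0], [0, 0, 0, 0, 0, 0], [0, 0, 0, 0, 0, 0], [0, 0, 0, 0, 0, 0], [0, 0, 0, 0, 0, 0], [0, 0, 0, 0, 0, 0], [0, 0, 0, 0, 0, 0], [0, 0, 0, 0, 0, 0], [0, 0, 0, 0, 0, 0]]]' --gripper -1 --squeeze 15

```text
t: 33.92
tool_pos: [0.6083, -0.1682, 0.0383]
orientation: [-0.003, 3.141, -0.0]
force: [-0.6, 0.3, 2.6]
opening: 0.0557
gripper_force: 15.0
```

Request:
arm_command --deltas '[[[0, 0, 2, 0, 0, 0], [0, 0, 2, 0, 0, 0], [0, 0, 3, 0, 0, 0], [0, 0, 3, 0, 0, 0], [0, 0, 3, 0, 0, 0], [0, 0, 3, 0, 0, 0], [0, 0, 0, 0, 0, 0], [0, 0, 0, 0, 0, 0], [0, 0, 0, 0, 0, 0]]]'

```text
t: 34.67
tool_pos: [0.6077, -0.168, 0.197]
orientation: [0.003, -3.14, -0.001]
force: [0.1, 0.1, -2.0]
opening: 0.0557
gripper_force: 15.0
```

Request:
arm_command --deltas '[[[-2.04, -2.28, 0, 0, 0, 0], [-2.04, -2.28, 0, 0, 0, 0], [-2.04, -2.28, 0, 0, 0, 0], [-2.04, -2.28, 0, 0, 0, 0], [-2.04, -2.28, 0, 0, 0, 0], [-2.04, -2.28, 0, 0, 0, 0], [-2.04, -2.28, 0, 0, 0, 0], [-2.04, -2.28, 0, 0, 0, 0], [0, 0, 0, 0, 0, 0], [0, 0, 0, 0, 0, 0]]]'

```text
t: 35.5
tool_pos: [0.443, -0.3509, 0.1957]
orientation: [-0.002, -3.139, -0.004]
force: [0.7, -0.2, -1.4]
opening: 0.0556
gripper_force: 15.0
```

Request:
arm_command --deltas '[[[0, 0, -2.5, 0, 0, 0], [0, 0, -2.5, 0, 0, 0], [0, 0, -2.5, 0, 0, 0], [0, 0, -2.5, 0, 0, 0], [0, 0, -1.2, 0, 0, 0], [0, 0, 0, 0, 0, 0], [0, 0, 0, 0, 0, 0], [0, 0, 0, 0, 0, 0]]]'

```text
t: 36.17
tool_pos: [0.446, -0.3509, 0.0875]
orientation: [-0.004, 3.14, -0.002]
force: [-0.1, 0.3, -0.8]
opening: 0.0559
gripper_force: 15.0
```

Request:
arm_command --deltas '[[[0, 0, -1.5, 0, 0, 0], [0, 0, -1.2, 0, 0, 0], [0, 0, -0.8, 0, 0, 0], [0, 0, -0.6, 0, 0, 0], [0, 0, -0.4, 0, 0, 0], [0, 0, -0.3, 0, 0, 0], [0, 0, 0, 0, 0, 0], [0, 0, 0, 0, 0, 0], [0, 0, 0, 0, 0, 0]]]'

```text
t: 36.92
tool_pos: [0.4452, -0.3508, 0.0384]
orientation: [-0.003, 3.141, -0.001]
force: [-0.0, 0.9, -1.9]
opening: 0.0559
gripper_force: 15.0
```

Release, rise, and back away towards open space for a final look.

Request:
arm_command --deltas '[[[0, 0, 0, 0, 0, 0], [0, 0, 0, 0, 0, 0], [0, 0, 0, 0, 0, 0], [0, 0, 0, 0, 0, 0], [0, 0, 0, 0, 0, 0], [0, 0, 0, 0, 0, 0], [0, 0, 0, 0, 0, 0], [0, 0, 0, 0, 0, 0], [0, 0, 0, 0, 0, 0], [0, 0, 0, 0, 0, 0]]]' --gripper 1

```text
t: 37.75
tool_pos: [0.445, -0.3506, 0.0381]
orientation: [0.003, -3.142, -0.0]
force: [-0.1, -0.1, -0.2]
opening: 0.0929
gripper_force: 0.0
```

Request:
arm_command --deltas '[[[0, 0, 2, 0, 0, 0], [0, 0, 2, 0, 0, 0], [0, 0, 3, 0, 0, 0], [0, 0, 3, 0, 0, 0], [0, 0, 3, 0, 0, 0], [0, 0, 3, 0, 0, 0], [0, 0, 3, 0, 0, 0], [0, 0, 0, 0, 0, 0]]]'

```text
t: 38.42
tool_pos: [0.4474, -0.3528, 0.236]
orientation: [-0.003, 3.134, -0.012]
force: [1.3, -1.2, 1.2]
opening: 0.093
gripper_force: 0.0
```

Request:
arm_command --deltas '[[[-0.5, 2.5, 0, 0, 0, 0], [-0.5, 2.5, 0, 0, 0, 0], [-0.5, 2.5, 0, 0, 0, 0], [-0.5, 2.5, 0, 0, 0, 0], [-0.5, 2.5, 0, 0, 0, 0], [-0.5, 2.5, 0, 0, 0, 0], [-0.5, 2.5, 0, 0, 0, 0], [-0.5, 2.5, 0, 0, 0, 0], [-0.5, 2.5, 0, 0, 0, 0], [0, 2, 0, 0, 0, 0], [0, 0, 0, 0, 0, 0], [0, 0, 0, 0, 0, 0]]]'

```text
t: 39.42
tool_pos: [0.4001, -0.105, 0.2282]
orientation: [-0.006, 3.141, -0.001]
force: [0.1, -1.2, 0.1]
opening: 0.0931
gripper_force: 0.0
```

Run:
```python
from h import *
im=eyes.read_camera("top"); c=im[105:250,115:415]; c=cv2.convertScaleAbs(cv2.resize(c,None,fx=2.66,fy=2.66,interpolation=cv2.INTER_CUBIC),alpha=1.4); cv2.imwrite("pics/f.png",c)
im=eyes.read_camera("side"); cv2.imwrite("pics/fs.png",cv2.resize(im,(800,600)))
s=monitor.read_state(); print(s["t"],s["tool_pos"])
```

```text
39.5167 [ 0.4001083  -0.10612616  0.22815521]
```

View pics/f.png

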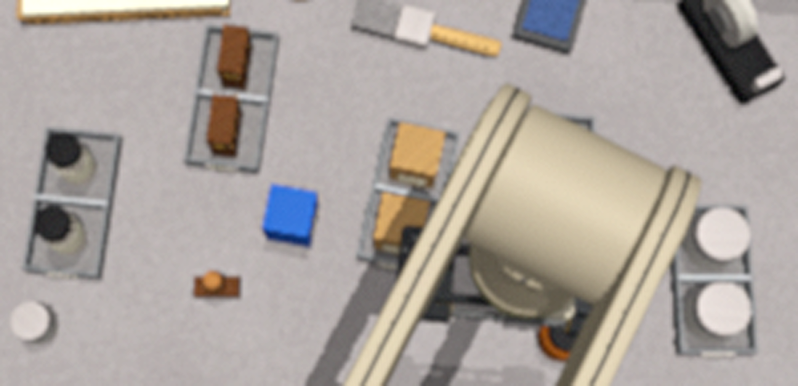

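View pics/fs.png

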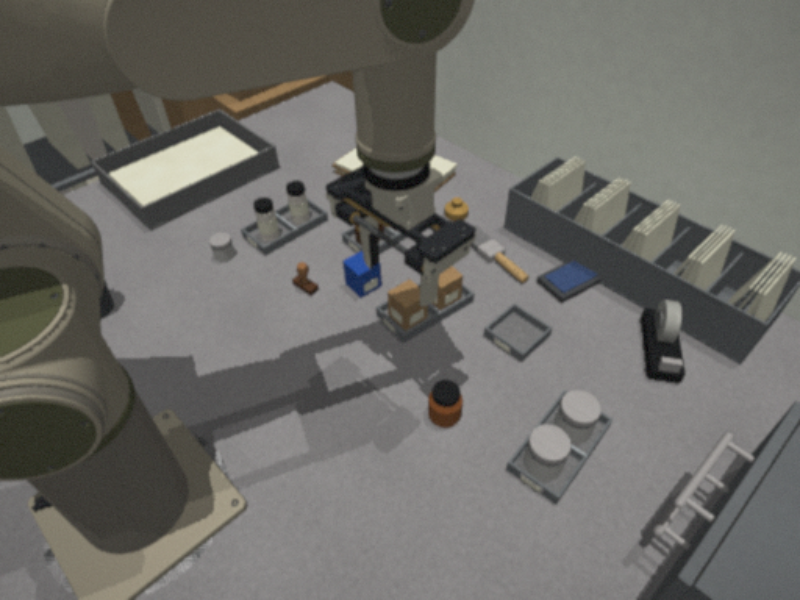

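Both views show each container upright beside its own kind: tubes, slide boxes, cartons and tins. The spare tray is empty, the pot at (445,402) in the side view hasn't moved, and the arm is clear, so I'm handing in.

```bash
python3 -c "
from plant import ticket
print(ticket.close_job())"
```

```text
the job is handed in; nothing more can be done
None
```

The job is handed in: the final views showed all four containers upright in their own trays' near bays, the spare tray empty and the pot in place, at about 39.5 s; the hand-in returned no verdict.

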